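Stem through the spacer plates of a table lamp

ROBOT

A 6-joint arm with a two-finger parallel gripper is mounted at the origin on the work surface. World frame = base frame: x ahead of the robot, y to its left, z up, the work surface at z = 0. Lengths are in m, angles in rad, forces in N, time in s.
With the tool pointing down it reaches from about 0.35 to 0.975 m from the base axis. Payload 4.9 kg.
Tool frame: the origin (TCP) lies on the centre line of the jaws, within the pads' length; the fingertips stand manip.tcp_to_tips ahead of it and the grasp point (between the pads) is the TCP (manip.tcp_to_tips is the distance from the TCP to the fingertips, in m); y points along the fingers, z is the direction in which the jaws open and shut, and the axes are right-handed (so a half turn about y gives the same grasp; the last joint's range is limited). The gripper opens to 85 mm and grips with 20 to 120 N. Pads are 22 mm wide; open, the fingers measure 114 mm over their backs; the gripper's body (76 mm by 85 mm) begins 54 mm behind the grasp point. The pads swing forward as they close: fully open they stand 13 mm farther back than shut.
Start: joints at [-1.337, 0.053, 1.613, -0, 1.476, -0.119], TCP at [0.216, -0.586, 0.25] pointing down, gripper open.
Joint ranges: [-3.01, 3.01], [-1.01, 2.22], [0.06, 2.58], [-1.02, 4.17], [0.09, 2.62], [-3.14, 3.14]. Speed limits (rad/s): [2.57, 2.57, 3.14, 3.14, 3.14, 3.14].

INTERFACE

Orientations are given as a unit quaternion [w, x, y, z].
In Python, from plant import manip gives the robot as it stands.
- The arm moves only by the tool apply_moves, never from a script. Its argument "moves" is a list of rows, each a list of 7 numbers: the gripper's target within -1 to 1 (shut at 1, half-way at 0, fully open at -1), then the shift along the tool's x, y, z in mm, then the turn, a rotation vector about the tool's x, y, z in degrees. A call has 1 to 20 rows; each row shifts and turns the commanded pose from where the row before left it, along the tool's axes as they then stand; what a row does not reach is not made up. A row lasts 1/10 s, in which the tool goes at most 50 mm and 8.59 degrees, less where a joint would pass 70% of its speed; a pose out of reach is approached as far as the arm can. A call with a gripper value outside its range is refused whole. The fingers move at their own pace and stop on an object; the grip force is fixed at half the most. Time passes only in rows, so rows that do not move let the fingers close. It gives the time, the measured TCP pose, the force and the opening at its end, in the units of the state.
- manip.state(): the state, without advancing time (a new reading comes with each control period).
- manip.grab_frame(name): name is "side" or "top" or "wrist"; returns the picture (420x560x3 uint8, blue, green, red); there is no depth.
- manip.calibration(name): a dict with "mtx" (3x3 intrinsics, pixels), "distortion" ([k1, k2, p1, p2, k3] as OpenCV has them; the pictures are not rectified), "T" (4x4, takes a point from camera to world coordinates); the wrist camera has in their place "T_tool_cam" (4x4, takes a point from camera to tool coordinates, whose origin is the TCP and whose axes are the tool frame's). Camera axes: x right, y down, z forward; pixel columns grow to the right and rows downward; lengths in m; the calibration is good to about 2 mm. A picture is of the moment at which its call begins: read the wrist's pose just before it. calibration takes no time and is no camera call.
- manip.job_done(): hands the job in, once; it reports no verdict.
The state is a dict: "time": time; "joint_pos": joint angles; "joint_vel": joint speeds; "joint_efforts": joint torques, N m; "tool_pos": TCP position; "tool_rot": TCP orientation; "contact_force": force on the tool from outside, world axes, zero at the start; "ft_torque": the same for the moment, N m; "gripper_width": opening from 0.0 (shut) to 1.0 (fully open).
Only numpy, scipy, OpenCV 4.12 (cv2) and the standard library are available. Lean on these libraries where they do the work, as an engineer would, in place of code of your own. Each camera call takes 0.05 s, during which the arm holds its last target. There are 200 camera calls.

TASK

Fit the collared stem to the table-lamp foot: line up the holes of the three loose square spacer plates lying on the foot, take the stem from the rack and pass it down through all three into the hidden socket underneath, which sits a few millimetres off the foot's centre, until the stem's collar rests on the top plate. Feel for the socket gently and never let the stem press on the plates or the foot with more than 30 N. Let go, with the plates still stacked on the foot and the stem upright, and the two other rods still in the rack.

Things in the scene. Friction and masses are not known exactly. Their poses are not given: they have to be found in the camera images.
- foot: Fixed dark steel lamp foot on the work surface, a square slab 140 x 140 mm, 24 mm high; x and y along its sides, z up, origin at the centre of its underside. The spacer plates lie on its cover, the top 8 mm, which has a central hole 26 mm across; through it the stem reaches the hidden socket plate below.
- cover_hole (a point): Centre of the foot's cover hole, level with the cover's top. Below it, top face 8 mm under this point, is a fixed socket plate with a through hole 13 mm across. That hole's axis stands 4 mm from this point in a direction that is unknown and different each time; the spacer plates hide it. The loose plates slide along when the stem, through them, is moved sideways.
- finial_center (a point): Centre of a small loose brass finial, 18 mm across and 16 mm high, standing on a corner of the foot; a bystander.
- plate0_center (a point): Centre (half-way up) of the lowest of three loose, equal aluminium spacer plates, 48 x 48 x 10 mm, about 65 g, with a central hole 14 mm across; x, y along its sides. They are stacked on the foot, each shifted up to 5 mm in x and y and turned up to 0.2 rad from the foot. Squeezed at opposite edges they slide flush, one side pair after the other.
- plate1_center (a point): The same for the middle plate.
- plate2_center (a point): The same for the top plate; its top face is 54 mm above the foot's underside.
- stem_center (a point): Centre of the collared stem, a loose aluminium rod 12 mm across, 126 mm long, 100 g, z along it, upright in the rack. Its lower end, 63 mm below this point, tapers over 3 mm to 9.6 mm. A collar 24 mm across lies 5 to 13 mm below this point; grip the shaft above it (58 mm long). Home: collar on the top plate, this point 67 mm above the foot's underside, lower end 4 mm above it.
- rack: Fixed plywood rack block 50 x 170 mm, 31 mm high, on the work surface, origin at the centre of its underside, y along its length, z up. Three upright holes 14 mm across, 25 mm deep (floor 6 mm above the work surface), at its centre and 60 mm to either side along y; in each stands one rod, in any order.
- rod_plain_center (a point): Centre of a loose plain aluminium rod, 12 mm across and 116 mm long with no collar, in the rack; to be left there.
- rod_thick_center (a point): Centre of a loose aluminium rod 124 mm long whose upper 74 mm are 20 mm thick, in the rack; to be left there.
Not all that is in view belongs to the job. What is meant by the foot is not purple, and is the larger of those in its own colour.

How it is judged:
At the end, for the whole second after the job is handed in: The released stem rests with its centre 67 +-2.5 mm above the foot's underside (collar on the top plate), within 10 mm of the foot's centre and 0.08 rad of upright; the three plates lie stacked on the foot, centres 26 to 52 mm above its underside and within 5 mm of the stem's axis (z of stem_center in the frame of foot between 0.0645 and 0.0695 m and horizontal distance between stem_center and foot below 0.01 m and angle between stem_center's own z axis and vertical below 0.08 rad and horizontal distance between each of plate0_center, plate1_center, plate2_center and stem_center below 0.005 m and z of plate0_center in the frame of foot between 0.026 and 0.052 m and z of plate1_center in the frame of foot between 0.026 and 0.052 m and z of plate2_center in the frame of foot between 0.026 and 0.052 m and linear speed of stem below 0.02 m/s); the robot touches nothing.
It fails at once if the stem presses on the foot, its socket or a plate with more than 30 N (contact force between stem and foot above 30 N or contact force between stem and plate0 above 30 N or contact force between stem and plate1 above 30 N or contact force between stem and plate2 above 30 N).
It fails at once if one of the two other rods is moved by more than 20 mm (distance of any of rod_plain_center, rod_thick_center from where it was at the start of the episode above 0.02 m).
It also fails if it takes over 72 s, if anything falls off the work surface, if the arm or the gripper's body presses on something with over 40 N, if the wrist force passes 120 N, or if a joint passes its speed limit or range.

## Working session

There is one attempt and no reset: what is moved stays moved. The work goes in short steps, Python scripts to look and compute and a tool call to move; the robot and the scene stay as the last step left them, time stands still between calls to the robot, and variables do not carry over. Pictures are saved under pics/ and viewed, about 8 in all and at most 12, crops included, and the job is handed in when it is done.

Besides the shell and the picture viewer there is one more tool, called after "Call:" as name(argument=value, ...), one argument or row to a line, values as JSON. apply_moves: Moves the arm, as the interface text tells. Its arguments: {"type":"object","properties":{"moves":{"type":"array","items":{"type":"array","items":{"type":"number"}}}},"required":["moves"]}

```bash
ls; mkdir -p pics; cat > h.py <<'E'
import numpy as np, cv2
from scipy.spatial.transform import Rotation as R
from plant import manip
def toolT():
    s=manip.state(); T=np.eye(4); q=s["tool_rot"]; T[:3,:3]=R.from_quat([q[1],q[2],q[3],q[0]]).as_matrix(); T[:3,3]=s["tool_pos"]; return T
def cam(name):
    c=manip.calibration(name); T=np.array(c["T"]) if "T" in c else toolT()@np.array(c["T_tool_cam"])
    return np.array(c["mtx"]),np.array(c["distortion"]),T
def onplane(name,uv,z,C=None):
    K,d,T=C or cam(name)
    p=cv2.undistortPoints(np.array(uv,float).reshape(-1,1,2),K,d).reshape(-1,2)
    r=np.c_[p,np.ones(len(p))]@T[:3,:3].T; o=T[:3,3]
    return o+r*((z-o[2])/r[:,2])[:,None]
def proj(name,P,C=None):
    K,d,T=C or cam(name); Ti=np.linalg.inv(T)
    P=np.array(P,float).reshape(-1,3)@Ti[:3,:3].T+Ti[:3,3]
    return cv2.projectPoints(P,np.zeros(3),np.zeros(3),K,d)[0].reshape(-1,2)
E
python3 - <<'E'
from h import *
s=manip.state(); print(s, manip.tcp_to_tips)
print(toolT())
for n in("top","side"):
    cv2.imwrite(f"pics/{n}0.png",manip.grab_frame(n)); print(n,cam(n)[2][:3].round(3).tolist())
print(np.array(manip.calibration("wrist")["T_tool_cam"]).round(3).tolist())
E
```

```text
pics
{'time': 0.0, 'joint_pos': array([-1.33705828e+00,  5.34074218e-02,  1.61424052e+00, -1.53294221e-05,
        1.47601497e+00, -1.19048742e-01]), 'joint_vel': array([ 9.03704600e-04, -4.64559232e-04, -8.31356622e-04,  1.43975778e-05,
       -5.47934536e-04, -6.38027585e-04]), 'joint_efforts': array([-8.74865127e-04, -3.93673074e+01, -3.70179605e+01, -1.27654339e-04,
        7.01777419e-03,  1.05263015e-05]), 'tool_pos': array([ 0.21578246, -0.58596567,  0.24906358]), 'tool_rot': array([ 0.12403626, -0.12413094,  0.69686456, -0.69540369]), 'contact_force': array([ 0.16002524,  0.60303203, -0.85373586]), 'ft_torque': array([0.04293094, 0.02888265, 0.03068115]), 'gripper_width': 0.9992169722798501} 0.019
[[-9.38413033e-01 -4.94348803e-04  3.45515174e-01  2.15782462e-01]
 [-3.45515451e-01  2.01042456e-03 -9.38410907e-01 -5.85965673e-01]
 [-2.30729884e-04 -9.99997857e-01 -2.05741376e-03  2.49063578e-01]
 [ 0.00000000e+00  0.00000000e+00  0.00000000e+00  1.00000000e+00]]
top [[-0.105, -0.97, 0.22, 0.29], [-0.995, 0.101, -0.028, 0.07], [0.005, -0.221, -0.975, 1.002]]
side [[-0.763, -0.303, 0.571, 0.019], [-0.646, 0.388, -0.657, 0.618], [-0.023, -0.87, -0.492, 0.48]]
[[0.0, 0.959, 0.282, -0.07], [-0.0, -0.282, 0.959, -0.123], [1.0, -0.0, 0.0, -0.001], [0.0, 0.0, 0.0, 1.0]]
```

View pics/top0.png

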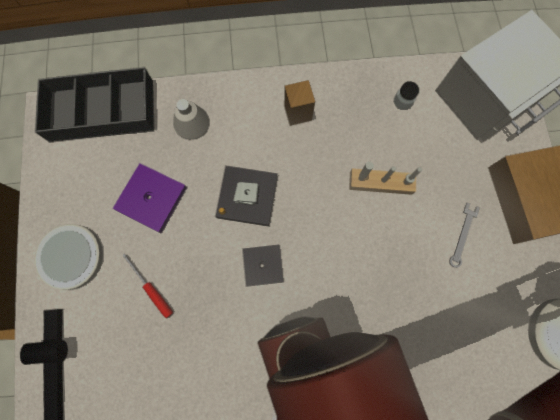

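View pics/side0.png

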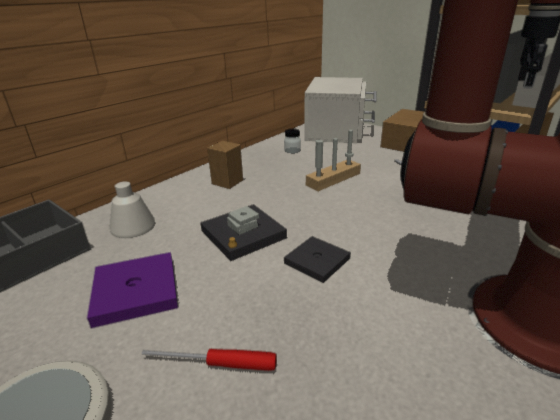

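The foot is the dark slab with plates at top (247,195). The look-alikes are the small dark slab (263,265) and the purple one (150,197). Rods in the top view stand at about (365,172), (389,175) and (412,178). In the side view, the rod at (350,147) seems to be the collared one. I'll check with a crop.

```bash
python3 - <<'E'
from h import *
t=cv2.imread("pics/top0.png"); s=cv2.imread("pics/side0.png")
a=cv2.resize(t[155:235,205:285],(400,400),interpolation=cv2.INTER_CUBIC)
b=cv2.resize(s[115:195,295:375],(400,400),interpolation=cv2.INTER_CUBIC)
c=np.hstack([a,b]); cv2.imwrite("pics/c1.png",c)
g=t.max(2); m=((g<75)).astype(np.uint8); m[:, :205]=0; m[:,290:]=0;m[:155]=0;m[240:]=0
cs,_=cv2.findContours(m,cv2.RETR_EXTERNAL,cv2.CHAIN_APPROX_NONE); k=max(cs,key=cv2.contourArea)
bx=cv2.boxPoints(cv2.minAreaRect(k)); print("foot px",bx.round(1).tolist(),cv2.contourArea(k))
P=onplane("top",bx,.024); print("foot",P.round(3).tolist(),P.mean(0).round(4),np.linalg.norm(P-np.roll(P,1,0),axis=1))
h=cv2.cvtColor(t,cv2.COLOR_BGR2HSV); m=((h[...,1]>90)&(h[...,0]>8)&(h[...,0]<25)).astype(np.uint8); m[:,:340]=0; m[:,425:]=0;m[:150]=0;m[205:]=0
cs,_=cv2.findContours(m,cv2.RETR_EXTERNAL,cv2.CHAIN_APPROX_NONE); k=max(cs,key=cv2.contourArea)
bx=cv2.boxPoints(cv2.minAreaRect(k)); P=onplane("top",bx,.031); print("rack px",bx.round(1).tolist(),P.round(3).tolist(),P.mean(0).round(4))
print("plate",onplane("top",[[248,192]],.054))
print("collared stem via side top:",onplane("side",[[349.5,130]],.132),"top",onplane("top",[[416,169]],.132))
E
```

```text
foot px [[215.60000610351562, 217.3000030517578], [224.0, 165.6999969482422], [276.8999938964844, 174.1999969482422], [268.6000061035156, 225.89999389648438]] 2601.0
foot [[0.51, 0.21, 0.024], [0.647, 0.179, 0.024], [0.608, 0.042, 0.024], [0.473, 0.077, 0.024]] [0.5595 0.1272 0.024 ] [0.13788577 0.14055349 0.14223121 0.13959815]
rack px [[350.3999938964844, 186.5], [352.1000061035156, 168.10000610351562], [416.5, 174.0], [414.79998779296875, 192.3000030517578]] [[0.554, -0.144, 0.031], [0.603, -0.156, 0.031], [0.57, -0.324, 0.031], [0.521, -0.31, 0.031]] [ 0.5618 -0.2336  0.031 ]
plate [[0.55953721 0.12023986 0.054     ]]
collared stem via side top: [[ 0.55649388 -0.29149138  0.132     ]] top [[ 0.55296471 -0.28404646  0.132     ]]
```

View pics/c1.png

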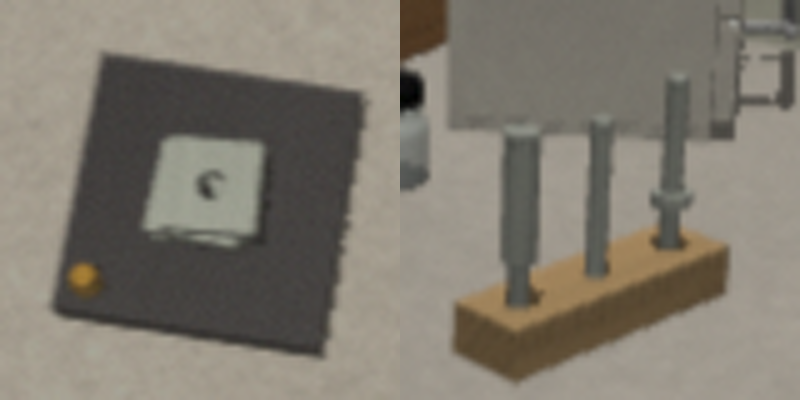

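The left crop shows the foot with its stacked plates and the finial at lower left. The right crop shows the rods in order thick, plain, collared, so the stem is at the −y end. I'll go above the foot for a close look.

Call:
apply_moves(
  moves=[
    [-1,-31.6,0,-30.6,0,0,0],
    [-1,-31.6,0,-30.6,0,0,0],
    [-1,-31.6,0,-30.6,0,0,0],
    [-1,-31.6,0,-30.6,0,0,0],
    [-1,-31.6,0,-30.6,0,0,0],
    [-1,-31.6,0,-30.6,0,0,0],
    [-1,-31.6,0,-30.6,0,0,0],
    [-1,-31.6,0,-30.6,0,0,0],
    [-1,-31.6,0,-30.6,0,0,0],
    [-1,-31.6,0,-30.6,0,0,0],
    [-1,-31.6,0,-30.6,0,0,0],
    [-1,-31.6,0,-30.6,0,0,0],
    [-1,-31.6,0,-30.6,0,0,0],
    [-1,-31.6,0,-30.6,0,0,0],
    [-1,-31.6,0,-30.6,0,0,0],
    [-1,-31.6,0,-30.6,0,0,0],
    [-1,-31.6,0,-30.6,0,0,0],
    [-1,-31.6,0,-30.6,0,0,0],
  ],
)

```text
time: 1.9
tool_pos: [0.5596, 0.1288, 0.2497]
tool_rot: [-0.124, 0.125, -0.696, 0.696]
contact_force: [0.2, -1.2, 0.6]
gripper_width: 1.003
```

Call:
apply_moves(
  moves=[
    [-1,0,11,0,0,-8,0],
    [-1,0,11,0,0,-8,0],
    [-1,0,11,0,0,-8,0],
    [-1,0,11,0,0,-8,0],
    [-1,0,11,0,0,-8,0],
    [-1,0,11,0,0,-8,0],
    [-1,0,11,0,0,-8,0],
    [-1,0,0,0,0,0,0],
    [-1,0,0,0,0,0,0],
  ],
)

```text
time: 2.8
tool_pos: [0.5591, 0.1269, 0.1729]
tool_rot: [0.435, -0.436, 0.557, -0.557]
contact_force: [1.0, 0.1, 0.1]
gripper_width: 1.002
```

```bash
python3 - <<'E'
from h import *
T=toolT(); print(T.round(4)); print(manip.state()["joint_pos"].round(2))
im=manip.grab_frame("wrist"); cv2.imwrite("pics/w1.png",im)
E
```

```text
[[-2.411e-01 -1.000e-03  9.705e-01  5.591e-01]
 [-9.705e-01 -1.000e-04 -2.411e-01  1.269e-01]
 [ 3.000e-04 -1.000e+00 -1.000e-03  1.729e-01]
 [ 0.000e+00  0.000e+00  0.000e+00  1.000e+00]]
[ 0.09 -0.01  1.81  0.    1.34  0.34]
```

View pics/w1.png

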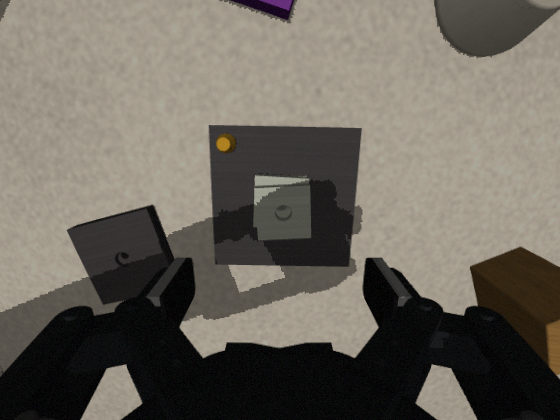

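The foot's corners are at about (209,126), (361,128), (350,266) and (215,264). The top plate's hole is at (284,213).

```bash
python3 - <<'E'
from h import *
im=cv2.imread("pics/w1.png"); g=cv2.cvtColor(im,cv2.COLOR_BGR2GRAY)
c=cv2.cornerSubPix(g,np.float32([[209,126],[361,128],[350,266],[215,264]]).reshape(-1,1,2),(4,4),(-1,-1),(3,50,.01)).reshape(-1,2)
print(c.round(1).tolist())
P=onplane("wrist",c,.024); print(P.round(4).tolist()); print("side",np.linalg.norm(P-np.roll(P,1,0),axis=1).round(4))
A,B,C,D=P[:,:2]; s=np.linalg.solve(np.c_[C-A,-(D-B)],B-A); print("centre",A+s[0]*(C-A),P.mean(0))
e=(B-A)+(C-D); f=(D-A)+(C-B); print("yaws",np.degrees(np.arctan2(e[1],e[0])),np.degrees(np.arctan2(f[1],f[0])))
print("hole",onplane("wrist",[[284,213]],.054), "plate corners",onplane("wrist",[[254,188],[310,186],[311,238],[258,241]],.054).round(4).tolist())
x=cv2.resize(im[160:260,235:335],(600,600),interpolation=cv2.INTER_CUBIC); cv2.imwrite("pics/c2.png",cv2.convertScaleAbs(x,alpha=1.8))
E
```

```text
[[208.39999389648438, 124.5999984741211], [361.29998779296875, 127.69999694824219], [348.29998779296875, 266.1000061035156], [215.10000610351562, 264.20001220703125]]
[[0.5135, 0.2129, 0.024], [0.6487, 0.1766, 0.024], [0.6124, 0.0413, 0.024], [0.4774, 0.0771, 0.024]]
side [0.1405 0.14   0.1401 0.1397]
centre [0.56306052 0.12686677] [0.56298574 0.12696227 0.024     ]
yaws -14.916641065480402 -104.93533114406299
hole [[0.56225203 0.12323386 0.054     ]] plate corners [[0.5426, 0.1512, 0.054], [0.5896, 0.1414, 0.054], [0.5804, 0.0944, 0.054], [0.5332, 0.1031, 0.054]]
```

View pics/c2.png

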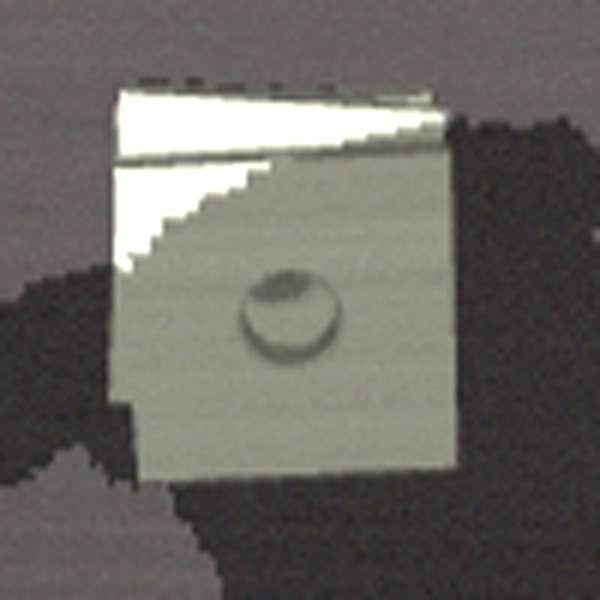

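The foot measures 140 mm on all sides, centre (0.563, 0.127), yaw −14.9°. The top plate's hole is within a few millimetres of that centre. Now I'll descend to squeeze.

Call:
apply_moves(
  moves=[
    [-1,-0.9,0,3.8,0,0.95,0],
    [-1,0,30,0,0,0,0],
    [-1,0,30,0,0,0,0],
    [-1,0,30,0,0,0,0],
    [-1,0,15,0,0,0,0],
    [-1,0,10,0,0,0,0],
    [-1,0,5,0,0,0,0],
    [-1,0,0,0,0,0,0],
    [-1,0,0,0,0,0,0],
  ],
)

```text
time: 3.75
tool_pos: [0.5644, 0.127, 0.0547]
tool_rot: [-0.432, 0.431, -0.56, 0.56]
contact_force: [1.0, 0.1, 0.4]
gripper_width: 0.998
```

Call:
apply_moves(
  moves=[
    [-1,0,3,0,0,0,0],
    [-1,0,3,0,0,0,0],
    [-1,0,2,0,0,0,0],
    [-1,0,2,0,0,0,0],
    [-1,0,0,0,0,0,0],
  ],
)

```text
time: 4.25
tool_pos: [0.563, 0.1269, 0.0428]
tool_rot: [0.432, -0.432, 0.56, -0.56]
contact_force: [-0.1, -0.5, 0.1]
gripper_width: 0.999
```

Call:
apply_moves(
  moves=[
    [-0.45,0,0,0,0,0,0],
    [-0.45,0,0,0,0,0,0],
    [-0.3,0,0,0,0,0,0],
    [-0.25,0,0,0,0,0,0],
    [-0.2,0,0,0,0,0,0],
    [-0.2,0,0,0,0,0,0],
  ],
)

```text
time: 4.85
tool_pos: [0.563, 0.127, 0.0434]
tool_rot: [0.432, -0.432, 0.56, -0.56]
contact_force: [-2.2, 0.9, 2.2]
gripper_width: 0.603
```

Call:
apply_moves(
  moves=[
    [0.1,0,0,0,0,0,0],
    [0.1,0,0,0,0,0,0],
    [0.3,0,0,0,0,0,0],
    [0.3,0,0,0,0,0,0],
    [0.3,0,0,0,0,0,0],
  ],
)

```text
time: 5.35
tool_pos: [0.5635, 0.127, 0.0438]
tool_rot: [0.432, -0.432, 0.56, -0.56]
contact_force: [-2.3, 0.0, 5.2]
gripper_width: 0.556
```

Call:
apply_moves(
  moves=[
    [-1,0,0,0,0,0,0],
    [-1,0,0,0,0,0,0],
    [-1,0,0,0,0,0,0],
    [-1,0,-20,0,0,0,0],
    [-1,0,-20,0,0,0,0],
    [-1,0,0,0,0,8.5,0],
    [-1,0,0,0,0,8.5,0],
    [-1,0,0,0,0,8.5,0],
    [-1,0,0,0,0,8.5,0],
    [-1,0,0,0,0,8.5,0],
    [-1,0,0,0,0,8.5,0],
    [-1,0,0,0,0,8.5,0],
    [-1,0,0,0,0,8.5,0],
    [-1,0,0,0,0,8.5,0],
    [-1,0,0,0,0,8.5,0],
    [-1,0,0,0,0,5,0],
    [-1,0,20,0,0,0,0],
    [-1,0,19.5,0,0,0,0],
    [-1,0,0,0,0,0,0],
    [-1,0,0,0,0,0,0],
  ],
)

```text
time: 7.35
tool_pos: [0.563, 0.1268, 0.0435]
tool_rot: [0.091, -0.09, -0.701, 0.701]
contact_force: [0.1, 0.1, 0.4]
gripper_width: 0.997
```

Call:
apply_moves(
  moves=[
    [-0.45,0,0,0,0,0,0],
    [-0.45,0,0,0,0,0,0],
    [-0.3,0,0,0,0,0,0],
    [-0.2,0,0,0,0,0,0],
    [-0.1,0,0,0,0,0,0],
    [0.1,0,0,0,0,0,0],
    [0.3,0,0,0,0,0,0],
    [0.3,0,0,0,0,0,0],
    [0.3,0,0,0,0,0,0],
    [0.3,0,0,0,0,0,0],
  ],
)

```text
time: 8.35
tool_pos: [0.5641, 0.1273, 0.0451]
tool_rot: [-0.09, 0.091, 0.702, -0.701]
contact_force: [-0.9, 1.9, 5.4]
gripper_width: 0.551
```

Call:
apply_moves(
  moves=[
    [-1,0,0,0,0,0,0],
    [-1,0,0,0,0,0,0],
    [-1,0,0,0,0,0,0],
    [-1,0,-30,0,0,0,0],
    [-1,0,-40,0,0,0,0],
    [-1,0,-40,0,0,0,0],
    [-1,0,-20,0,0,0,0],
    [-1,0,0,0,0,0,0],
    [-1,0,0,0,0,0,0],
  ],
)

```text
time: 9.25
tool_pos: [0.5631, 0.1268, 0.1733]
tool_rot: [0.091, -0.091, -0.701, 0.701]
contact_force: [-0.0, -0.0, -0.9]
gripper_width: 0.998
```

```bash
python3 - <<'E'
from h import *
T=toolT(); print(T.round(4))
im=manip.grab_frame("wrist"); cv2.imwrite("pics/w2.png",im[90:300,150:430])
D=np.array([.550,-.2925,.25])-T[:3,3]; print("tool delta mm",(T[:3,:3].T@D*1000).round(1))
uv=proj("wrist",[[.563,.127,.054],[.563,.127,.024]]); print(uv)
E
```

```text
[[-9.671e-01 -3.000e-04 -2.545e-01  5.631e-01]
 [ 2.545e-01 -1.000e-04 -9.671e-01  1.268e-01]
 [ 3.000e-04 -1.000e+00  2.000e-04  1.733e-01]
 [ 0.000e+00  0.000e+00  0.000e+00  1.000e+00]]
tool delta mm [-94.  -76.6 408.8]
[[277.62398733 208.16132626]
 [277.66543365 199.52986734]]
```

View pics/w2.png

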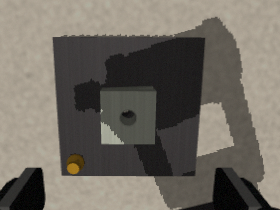

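The three plates lie flush with the hole open and dark at full-image (278,206). I'll cross-check the foot centre from this second view.

```bash
python3 - <<'E'
from h import *
g=cv2.cvtColor(cv2.imread("pics/w2.png"),cv2.COLOR_BGR2GRAY)
c=cv2.cornerSubPix(g,np.float32([[53,38],[205,38],[197,176],[62,176]]).reshape(-1,1,2),(4,4),(-1,-1),(3,50,.01)).reshape(-1,2)
print(c.round(1).tolist())
P=onplane("wrist",c+[150,90],.024); print("side",np.linalg.norm(P-np.roll(P,1,0),axis=1).round(4))
A,B,C,D=P[:,:2]; s=np.linalg.solve(np.c_[C-A,-(D-B)],B-A); print("centre",A+s[0]*(C-A),P.mean(0))
print(onplane("wrist",[[278,206.5]],.054))
E
```

```text
[[52.20000076293945, 36.599998474121094], [204.6999969482422, 37.5], [194.5, 175.3000030517578], [61.400001525878906, 175.10000610351562]]
side [0.1391 0.1388 0.1386 0.139 ]
centre [0.5616336  0.12668545] [0.56161928 0.12681796 0.024     ]
[[0.56436776 0.12630149 0.054     ]]
```

Call:
apply_moves(
  moves=[
    [-1,-8,-15,35,0,0,0],
    [-1,-8,-15,35,0,0,0],
    [-1,-8,-15,35,0,0,0],
    [-1,-8,-15,35,0,0,0],
    [-1,-8,-16.6,35,0,0,0],
    [-1,-8,0,35,0,0,0],
    [-1,-8,0,35,0,0,0],
    [-1,-8,0,35,0,0,0],
    [-1,-8,0,35,0,0,0],
    [-1,-8,0,35,0,0,0],
    [-1,-8,0,35,0,0,0],
    [-1,-6,0,23.8,0,0,0],
    [-1,0,0,0,0,0,0],
  ],
)

```text
time: 10.6
tool_pos: [0.5488, -0.2947, 0.2471]
tool_rot: [-0.094, 0.09, 0.702, -0.701]
contact_force: [0.1, -0.6, 0.2]
gripper_width: 0.999
```

Call:
apply_moves(
  moves=[
    [-1,0,0,0,0,-8.5,0],
    [-1,0,0,0,0,-8.5,0],
    [-1,0,0,0,0,-8.5,0],
    [-1,0,0,0,0,-8.5,0],
    [-1,0,0,0,0,-8.5,0],
    [-1,0,0,0,0,-8.5,0],
    [-1,0,0,0,0,-8.5,0],
    [-1,0,0,0,0,-8.5,0],
    [-1,0,0,0,0,-8.5,0],
    [-1,0,0,0,0,-8.5,0],
    [-1,0,0,0,0,-8.6,0],
    [-1,0,0,0,0,0,0],
    [-1,0,0,0,0,0,0],
  ],
)

```text
time: 11.9
tool_pos: [0.5499, -0.2915, 0.2489]
tool_rot: [0.448, -0.449, 0.548, -0.546]
contact_force: [-0.6, -0.5, 0.1]
gripper_width: 1.001
```

```bash
python3 - <<'E'
from h import *
T=toolT(); print(T.round(4)); print(manip.state()["joint_pos"].round(2))
im=manip.grab_frame("wrist"); cv2.imwrite("pics/w3.png",im)
print(proj("wrist",[[.550,-.2925,.132],[.550,-.2925,.064],[.550,-.2925,.031]]))
E
```

```text
[[-0.1957 -0.0019  0.9807  0.5499]
 [-0.9807  0.0015 -0.1957 -0.2915]
 [-0.0011 -1.     -0.0022  0.2489]
 [ 0.      0.      0.      1.    ]]
[-0.61  0.05  1.62  0.    1.48 -0.41]
[[280.45123193 211.64439584]
 [280.20966091 193.83602329]
 [280.12491024 187.6038987 ]]
```

View pics/w3.png

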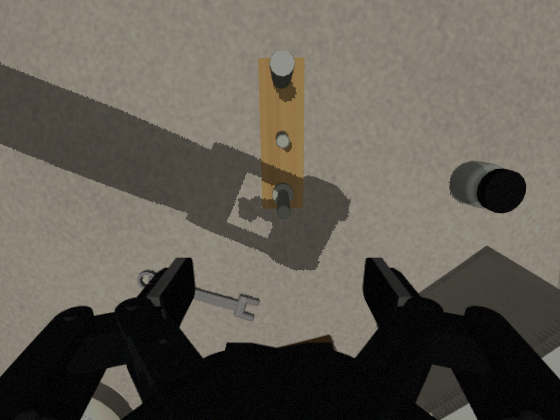

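The wrist view shows the rack's rods. The thick one is at (283,65), the plain one at (283,141), and the collared stem has its top at (284,212) and collar at (282,190).

```bash
python3 - <<'E'
from h import *
T=toolT(); im=cv2.imread("pics/w3.png")
for uv,z in (([284,212],.132),([282,191],.064),([283,65],.130)):
    p=onplane("wrist",[uv],z)[0]; print(p.round(4),(T[:3,:3].T@(p-T[:3,3])*1000).round(1))
x=cv2.resize(im[175:225,255:315],(720,600),interpolation=cv2.INTER_CUBIC); cv2.imwrite("pics/c3.png",cv2.convertScaleAbs(x,alpha=1.8))
E
```

```text
[ 0.553  -0.2934  0.132 ] [  1.2 117.2   3.5]
[ 0.5525 -0.2898  0.064 ] [ -2.2 185.2   2.4]
[ 0.5748 -0.1773  0.13  ] [-116.9  119.3    2.2]
```

View pics/c3.png

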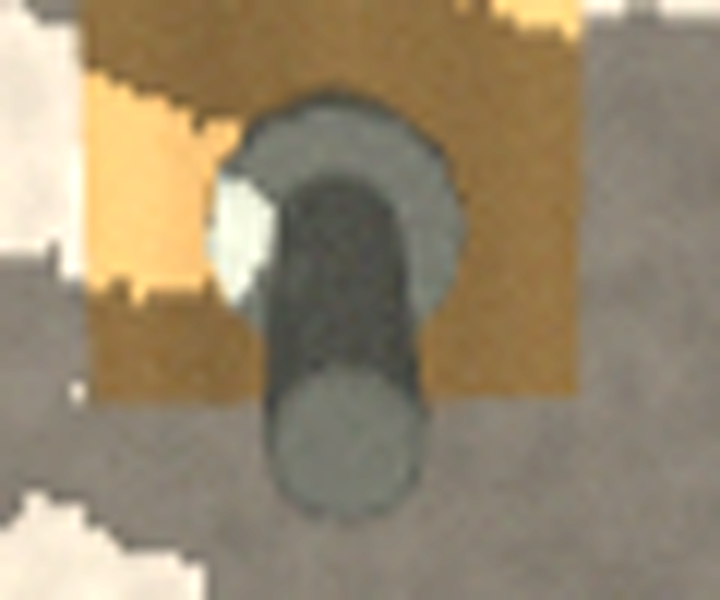

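Call:
apply_moves(
  moves=[
    [-1,0.8,0,3.4,0,0,0],
    [-1,0,30,0,0,0,0],
    [-1,0,30,0,0,0,0],
    [-1,0,30,0,0,0,0],
    [-1,0,30,0,0,0,0],
    [-1,0,20,0,0,0,0],
    [-1,0,0,0,0,0,0],
    [-1,0,0,0,0,0,0],
  ],
)

```text
time: 12.75
tool_pos: [0.5536, -0.2939, 0.1106]
tool_rot: [0.449, -0.449, 0.546, -0.546]
contact_force: [0.0, 0.2, 0.8]
gripper_width: 1.001
```

Call:
apply_moves(
  moves=[
    [0.4,0,0,0,0,0,0],
    [0.4,0,0,0,0,0,0],
    [0.6,0,0,0,0,0,0],
    [0.9,0,0,0,0,0,0],
    [0.9,0,0,0,0,0,0],
    [0.9,0,0,0,0,0,0],
    [0.9,0,0,0,0,0,0],
    [0.9,0,0,0,0,0,0],
  ],
)

```text
time: 13.55
tool_pos: [0.5536, -0.2939, 0.1109]
tool_rot: [-0.449, 0.449, -0.546, 0.546]
contact_force: [-1.4, 1.5, 3.5]
gripper_width: 0.113
```

Call:
apply_moves(
  moves=[
    [0.9,0,-10,0,0,0,0],
    [0.9,0,-15,0,0,0,0],
    [0.9,0,-25,0,0,0,0],
    [0.9,0,-30,0,0,0,0],
    [0.9,0,-30,0,0,0,0],
    [0.9,0,-20,0,0,0,0],
    [0.9,0,0,0,0,0,0],
  ],
)

```text
time: 14.25
tool_pos: [0.5552, -0.295, 0.2461]
tool_rot: [-0.45, 0.448, -0.543, 0.549]
contact_force: [-0.1, -0.3, -1.0]
gripper_width: 0.107
```

Call:
apply_moves(
  moves=[
    [0.9,-15,0,-3,0,0,0],
    [0.9,-30,0,-5,0,0,0],
    [0.9,-30,0,-5,0,0,0],
    [0.9,-30,0,-5,0,0,0],
    [0.9,-30,0,-5,0,0,0],
    [0.9,-30,0,-5,0,0,0],
    [0.9,-30,0,-5,0,0,0],
    [0.9,-30,0,-5,0,0,0],
    [0.9,-30,0,-5,0,0,0],
    [0.9,-30,0,-5,0,0,0],
    [0.9,-30,0,-5,0,0,0],
    [0.9,-30,0,-5,0,0,0],
    [0.9,-30,0,-6,0,0,0],
    [0.9,-25,0,-5,0,0,0],
    [0.9,-14.4,0,-4,0,0,0],
    [0.9,0,0,0,0,0,0],
    [0.9,0,0,0,0,0,0],
  ],
)

```text
time: 15.95
tool_pos: [0.5612, 0.1266, 0.2394]
tool_rot: [0.449, -0.45, 0.546, -0.546]
contact_force: [0.4, -0.2, -1.6]
gripper_width: 0.108
```

```bash
python3 - <<'E'
from h import *
T=toolT(); print(T.round(4),manip.state()["contact_force"])
im=manip.grab_frame("wrist"); s=manip.grab_frame("side")
tip=T[:3,3]+[0,0,-.105]; top=T[:3,3]+[0,0,.021]
print(proj("wrist",[tip,top])); print(proj("side",[tip,top]))
u=proj("side",[tip])[0].astype(int); u=u.clip(80,339)
print(u); a=cv2.resize(im[120:420,180:380],(400,600)); b=cv2.resize(s[u[1]-80:u[1]+70,u[0]-50:u[0]+50],(400,600),interpolation=cv2.INTER_CUBIC)
cv2.imwrite("pics/c4.png",np.hstack([a,b]))
E
```

```text
[[-1.929e-01 -1.700e-03  9.812e-01  5.612e-01]
 [-9.812e-01 -8.000e-04 -1.929e-01  1.266e-01]
 [ 1.100e-03 -1.000e+00 -1.500e-03  2.394e-01]
 [ 0.000e+00  0.000e+00  0.000e+00  1.000e+00]] [ 0.42335599 -0.16087702 -1.59204719]
[[279.40747578 213.8640289 ]
 [279.87059578 303.91537985]]
[[239.83946531 180.66218543]
 [234.74242395 120.95818141]]
[239 180]
```

View pics/c4.png

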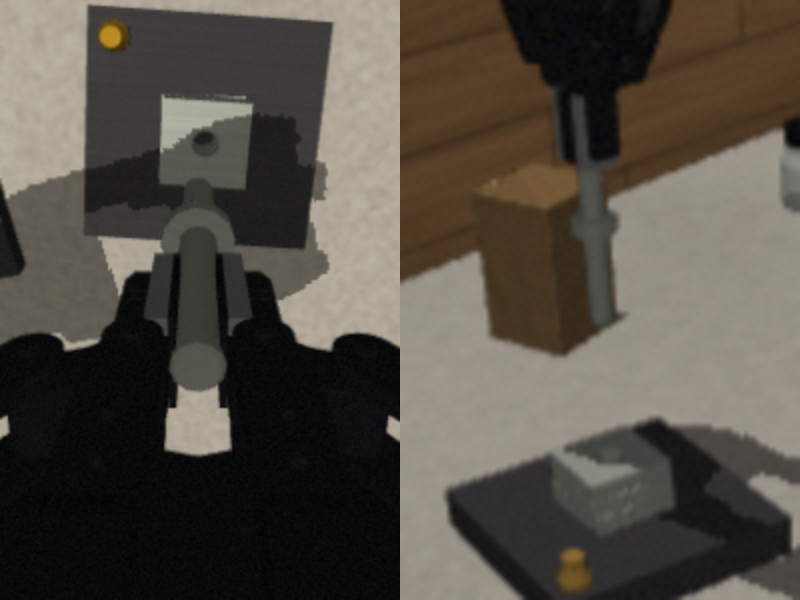

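The stem hangs upright in the grip, with its tip at the predicted pixels in both views (wrist about (279,212), side about (240,180)). Now I'll lower it onto the plates.

Call:
apply_moves(
  moves=[
    [0.9,-0.6,20,1.8,0,0,0],
    [0.9,0,25,0,0,0,0],
    [0.9,0,20,0,0,0,0],
    [0.9,0,9,0,0,0,0],
    [0.9,0,0,0,0,0,0],
    [0.9,0,0,0,0,0,0],
    [0.9,0,0,0,0,0,0],
  ],
)

```text
time: 16.75
tool_pos: [0.5648, 0.127, 0.1682]
tool_rot: [-0.45, 0.448, -0.546, 0.547]
contact_force: [-0.0, 0.5, -1.2]
gripper_width: 0.107
```

Call:
apply_moves(
  moves=[
    [0.9,0,2,0,0,0,0],
    [0.9,0,2,0,0,0,0],
    [0.9,0,1,0,0,0,0],
    [0.9,0,1,0,0,0,0],
    [0.9,0,0,0,0,0,0],
  ],
)

```text
time: 17.25
tool_pos: [0.5636, 0.1272, 0.1602]
tool_rot: [0.449, -0.449, 0.546, -0.546]
contact_force: [0.6, -0.0, -1.2]
gripper_width: 0.107
```

Call:
apply_moves(
  moves=[
    [0.9,0,1,0,0,0,0],
    [0.9,0,1,0,0,0,0],
    [0.9,0,1,0,0,0,0],
    [0.9,0,0,0,0,0,0],
  ],
)

```text
time: 17.65
tool_pos: [0.5636, 0.1271, 0.1572]
tool_rot: [0.449, -0.449, 0.546, -0.546]
contact_force: [-0.5, 0.1, -1.8]
gripper_width: 0.109
```

Call:
apply_moves(
  moves=[
    [0.9,0,1,0,0,0,0],
    [0.9,0,1,0,0,0,0],
    [0.9,0,0,0,0,0,0],
  ],
)

```text
time: 17.95
tool_pos: [0.5636, 0.1271, 0.1552]
tool_rot: [0.449, -0.449, 0.546, -0.546]
contact_force: [0.4, 0.4, -1.3]
gripper_width: 0.101
```

Call:
apply_moves(
  moves=[
    [0.9,0,1.5,0,0,0,0],
    [0.9,0,1.5,0,0,0,0],
    [0.9,0,1.5,0,0,0,0],
    [0.9,0,1.5,0,0,0,0],
    [0.9,0,0,0,0,0,0],
  ],
)

```text
time: 18.45
tool_pos: [0.5636, 0.1271, 0.149]
tool_rot: [0.449, -0.449, 0.546, -0.546]
contact_force: [-0.9, 0.2, -0.2]
gripper_width: 0.109
```

Call:
apply_moves(
  moves=[
    [0.9,0,1.5,0,0,0,0],
    [0.9,0,1.5,0,0,0,0],
    [0.9,0,1.5,0,0,0,0],
    [0.9,0,1.5,0,0,0,0],
    [0.9,0,0,0,0,0,0],
  ],
)

```text
time: 18.95
tool_pos: [0.5636, 0.1271, 0.143]
tool_rot: [0.449, -0.449, 0.546, -0.546]
contact_force: [0.4, -0.1, -1.0]
gripper_width: 0.108
```

Call:
apply_moves(
  moves=[
    [0.9,0,1.5,0,0,0,0],
    [0.9,0,1.5,0,0,0,0],
    [0.9,0,1.5,0,0,0,0],
    [0.9,0,1.5,0,0,0,0],
    [0.9,0,0,0,0,0,0],
  ],
)

```text
time: 19.45
tool_pos: [0.5636, 0.1271, 0.1371]
tool_rot: [0.449, -0.449, 0.546, -0.546]
contact_force: [-0.0, -0.6, -1.0]
gripper_width: 0.106
```

Call:
apply_moves(
  moves=[
    [0.9,0,1.5,0,0,0,0],
    [0.9,0,1.5,0,0,0,0],
    [0.9,0,1.5,0,0,0,0],
    [0.9,0,1.5,0,0,0,0],
    [0.9,0,0,0,0,0,0],
  ],
)

```text
time: 19.95
tool_pos: [0.5636, 0.1271, 0.131]
tool_rot: [0.449, -0.449, 0.546, -0.546]
contact_force: [-0.2, 0.2, -1.1]
gripper_width: 0.11
```

Call:
apply_moves(
  moves=[
    [0.9,0,1.5,0,0,0,0],
    [0.9,0,1.5,0,0,0,0],
    [0.9,0,1.5,0,0,0,0],
    [0.9,0,1.5,0,0,0,0],
    [0.9,0,0,0,0,0,0],
  ],
)

```text
time: 20.45
tool_pos: [0.5636, 0.1271, 0.1251]
tool_rot: [0.449, -0.449, 0.546, -0.546]
contact_force: [0.4, 0.5, -1.8]
gripper_width: 0.113
```

Call:
apply_moves(
  moves=[
    [0.9,0,1,0,0,0,0],
    [0.9,0,1,0,0,0,0],
    [0.9,0,1,0,0,0,0],
    [0.9,0,0,0,0,0,0],
  ],
)

```text
time: 20.85
tool_pos: [0.5636, 0.1271, 0.1222]
tool_rot: [0.449, -0.449, 0.546, -0.546]
contact_force: [-0.1, 0.4, -0.6]
gripper_width: 0.108
```

Call:
apply_moves(
  moves=[
    [0.9,0,0.5,0,0,0,0],
    [0.9,0,0.5,0,0,0,0],
    [0.9,0,0,0,0,0,0],
  ],
)

```text
time: 21.15
tool_pos: [0.5637, 0.1271, 0.1213]
tool_rot: [0.449, -0.449, 0.546, -0.546]
contact_force: [0.1, 0.5, -0.2]
gripper_width: 0.114
```

Call:
apply_moves(
  moves=[
    [0.9,0,0.5,0,0,0,0],
    [0.9,0,0.5,0,0,0,0],
    [0.9,0,0,0,0,0,0],
  ],
)

```text
time: 21.45
tool_pos: [0.5639, 0.1272, 0.1208]
tool_rot: [-0.449, 0.449, -0.546, 0.546]
contact_force: [-0.2, -0.1, 0.4]
gripper_width: 0.112
```

Contact is at TCP z ≈ 0.1208, which agrees with the socket face height. I'll press lightly and search on a 4 mm circle about the foot's centre.

Call:
apply_moves(
  moves=[
    [0.9,0,0.6,0,0,0,0],
    [0.9,0.9,0.5,-0.2,0,0,0],
    [0.9,0.9,0,-0.2,0,0,0],
    [0.9,0.9,0,-0.2,0,0,0],
    [0.9,0.9,0,-0.2,0,0,0],
    [0.9,0.9,0,-0.3,0,0,0],
    [0.9,0,0,0,0,0,0],
    [0.9,0,0,0,0,0,0],
  ],
)

```text
time: 22.25
tool_pos: [0.5631, 0.1238, 0.1208]
tool_rot: [-0.451, 0.447, -0.546, 0.546]
contact_force: [0.3, 3.8, 5.2]
gripper_width: 0.104
```

Call:
apply_moves(
  moves=[
    [0.9,0,-0.8,0,0,0,0],
    [0.9,-0.2,0,1.0,0,0,0],
    [0.9,-0.3,0,1.0,0,0,0],
    [0.9,-0.7,0,0.7,0,0,0],
    [0.9,-0.8,0,0.8,0,0,0],
    [0.9,0,0,0,0,0,0],
    [0.9,0,0,0,0,0,0],
  ],
)

```text
time: 22.95
tool_pos: [0.5646, 0.124, 0.1207]
tool_rot: [0.448, -0.45, 0.547, -0.546]
contact_force: [-4.0, 0.6, 10.0]
gripper_width: 0.105
```

Call:
apply_moves(
  moves=[
    [0.9,0,-1,0,0,0,0],
    [0.9,0,0,0,0,0,0],
    [0.9,0,0,0,0,0,0],
  ],
)

```text
time: 23.25
tool_pos: [0.5645, 0.124, 0.1207]
tool_rot: [0.448, -0.45, 0.547, -0.546]
contact_force: [-3.6, 0.5, 5.6]
gripper_width: 0.111
```

Call:
apply_moves(
  moves=[
    [0.9,0,-1,0,0,0,0],
    [0.9,0,0,0,0,0,0],
    [0.9,0,0,0,0,0,0],
  ],
)

```text
time: 23.55
tool_pos: [0.5649, 0.1239, 0.1209]
tool_rot: [0.448, -0.45, 0.546, -0.546]
contact_force: [-0.8, 0.9, -1.6]
gripper_width: 0.11
```

```bash
python3 - <<'E'
from h import *
print(toolT().round(4),manip.state()["contact_force"],manip.state()["ft_torque"])
E
```

```text
[[-1.932e-01 -1.800e-03  9.812e-01  5.649e-01]
 [-9.812e-01 -8.000e-04 -1.932e-01  1.239e-01]
 [ 1.100e-03 -1.000e+00 -1.600e-03  1.209e-01]
 [ 0.000e+00  0.000e+00  0.000e+00  1.000e+00]] [-0.7832463   0.87429845 -1.64549347] [ 0.08095721  0.19311605 -0.01426149]
```

The stem sticks when dragged, so I'll hop instead: lift, step along the circle, press lightly and check z. A batch of four probes:

Call:
apply_moves(
  moves=[
    [0.9,0,-0.5,0,0,0,0],
    [0.9,-1.0,0,0.5,0,0,0],
    [0.9,-1.1,0,0.6,0,0,0],
    [0.9,0,0,0,0,0,0],
    [0.9,0,1,0,0,0,0],
    [0.9,0,0.8,0,0,0,0],
    [0.9,0,0,0,0,0,0],
  ],
)

```text
time: 24.25
tool_pos: [0.5672, 0.126, 0.1209]
tool_rot: [-0.449, 0.449, -0.546, 0.546]
contact_force: [-0.4, 0.1, -0.7]
gripper_width: 0.112
```

Call:
apply_moves(
  moves=[
    [0.9,0,-1,0,0,0,0],
    [0.9,0,-0.8,0,0,0,0],
    [0.9,-1.1,0,-0.3,0,0,0],
    [0.9,-1.2,0,-0.3,0,0,0],
    [0.9,0,0,0,0,0,0],
    [0.9,0,1,0,0,0,0],
    [0.9,0,0.8,0,0,0,0],
    [0.9,0,0,0,0,0,0],
  ],
)

```text
time: 25.05
tool_pos: [0.5671, 0.1285, 0.1209]
tool_rot: [-0.449, 0.449, -0.546, 0.546]
contact_force: [-0.3, -0.3, 0.1]
gripper_width: 0.11
```

Call:
apply_moves(
  moves=[
    [0.9,0,-1,0,0,0,0],
    [0.9,0,-0.8,0,0,0,0],
    [0.9,-0.8,0,-0.9,0,0,0],
    [0.9,-0.8,0,-0.9,0,0,0],
    [0.9,0,0,0,0,0,0],
    [0.9,0,1,0,0,0,0],
    [0.9,0,0.8,0,0,0,0],
    [0.9,0,0,0,0,0,0],
  ],
)

```text
time: 25.85
tool_pos: [0.5654, 0.1303, 0.1207]
tool_rot: [0.449, -0.449, 0.546, -0.546]
contact_force: [-0.0, -0.1, -0.5]
gripper_width: 0.109
```

Call:
apply_moves(
  moves=[
    [0.9,0,-1,0,0,0,0],
    [0.9,0,-0.8,0,0,0,0],
    [0.9,-0.1,0,-1.2,0,0,0],
    [0.9,-0.2,0,-1.2,0,0,0],
    [0.9,0,0,0,0,0,0],
    [0.9,0,1,0,0,0,0],
    [0.9,0,0.8,0,0,0,0],
    [0.9,0,0,0,0,0,0],
  ],
)

```text
time: 26.65
tool_pos: [0.5632, 0.1311, 0.1206]
tool_rot: [0.449, -0.449, 0.546, -0.546]
contact_force: [0.7, 0.9, -1.0]
gripper_width: 0.108
```

Call:
apply_moves(
  moves=[
    [0.9,0,0.7,0,0,0,0],
    [0.9,0,0.5,0,0,0,0],
    [0.9,0,0,0,0,0,0],
  ],
)

```text
time: 26.95
tool_pos: [0.5631, 0.1311, 0.1194]
tool_rot: [0.449, -0.449, 0.546, -0.546]
contact_force: [0.2, -0.5, -0.8]
gripper_width: 0.107
```

The tip has gone below the face height with no force, so I'll carry on down here.

Call:
apply_moves(
  moves=[
    [0.9,0,0.7,0,0,0,0],
    [0.9,0,0.7,0,0,0,0],
    [0.9,0,0,0,0,0,0],
  ],
)

```text
time: 27.25
tool_pos: [0.5631, 0.1311, 0.118]
tool_rot: [0.449, -0.449, 0.546, -0.546]
contact_force: [0.8, -0.1, -0.9]
gripper_width: 0.113
```

Call:
apply_moves(
  moves=[
    [0.9,0,1,0,0,0,0],
    [0.9,0,1,0,0,0,0],
    [0.9,0,0,0,0,0,0],
  ],
)

```text
time: 27.55
tool_pos: [0.5631, 0.1311, 0.116]
tool_rot: [0.449, -0.449, 0.546, -0.546]
contact_force: [-0.2, -1.1, -2.2]
gripper_width: 0.109
```

Call:
apply_moves(
  moves=[
    [0.9,0,1,0,0,0,0],
    [0.9,0,1,0,0,0,0],
    [0.9,0,0,0,0,0,0],
  ],
)

```text
time: 27.85
tool_pos: [0.5632, 0.1311, 0.114]
tool_rot: [0.449, -0.449, 0.546, -0.546]
contact_force: [0.9, -0.4, -1.9]
gripper_width: 0.11
```

Call:
apply_moves(
  moves=[
    [0.9,0,1,0,0,0,0],
    [0.9,0,1,0,0,0,0],
    [0.9,0,0,0,0,0,0],
  ],
)

```text
time: 28.15
tool_pos: [0.5631, 0.1311, 0.112]
tool_rot: [0.449, -0.449, 0.546, -0.546]
contact_force: [0.6, -0.5, -1.2]
gripper_width: 0.111
```

Call:
apply_moves(
  moves=[
    [0.9,0,0.7,0,0,0,0],
    [0.9,0,0.7,0,0,0,0],
    [0.9,0,0,0,0,0,0],
  ],
)

```text
time: 28.45
tool_pos: [0.5632, 0.1311, 0.1107]
tool_rot: [0.449, -0.449, 0.546, -0.546]
contact_force: [0.5, -0.6, -1.3]
gripper_width: 0.106
```

Call:
apply_moves(
  moves=[
    [0.9,0,0.5,0,0,0,0],
    [0.9,0,0.5,0,0,0,0],
    [0.9,0,0,0,0,0,0],
  ],
)

```text
time: 28.75
tool_pos: [0.5632, 0.1311, 0.1097]
tool_rot: [0.449, -0.449, 0.546, -0.546]
contact_force: [-0.4, -0.2, -1.3]
gripper_width: 0.11
```

Call:
apply_moves(
  moves=[
    [0.9,0,0.5,0,0,0,0],
    [0.9,0,0.5,0,0,0,0],
    [0.9,0,0,0,0,0,0],
  ],
)

```text
time: 29.05
tool_pos: [0.5632, 0.1311, 0.1089]
tool_rot: [-0.449, 0.449, -0.546, 0.546]
contact_force: [-0.6, -0.9, -0.2]
gripper_width: 0.11
```

Call:
apply_moves(
  moves=[
    [0.9,0,0.5,0,0,0,0],
    [0.9,0,0,0,0,0,0],
  ],
)

```text
time: 29.25
tool_pos: [0.5633, 0.1311, 0.1089]
tool_rot: [0.449, -0.449, 0.546, -0.546]
contact_force: [-2.2, -0.5, 2.8]
gripper_width: 0.114
```

The collar is seated at z = 0.1089, where 0.109 was expected. I'll release and withdraw straight up.

Call:
apply_moves(
  moves=[
    [0.7,0,0,0,0,0,0],
    [0.4,0,0,0,0,0,0],
    [0,0,0,0,0,0,0],
    [-0.5,0,0,0,0,0,0],
    [-1,0,0,0,0,0,0],
    [-1,0,0,0,0,0,0],
    [-1,0,0,0,0,0,0],
    [-1,0,-10,0,0,0,0],
    [-1,0,-25,0,0,0,0],
    [-1,0,-30,0,0,0,0],
    [-1,0,-30,0,0,0,0],
    [-1,0,-30,0,0,0,0],
    [-1,0,0,0,0,0,0],
    [-1,0,0,0,0,0,0],
  ],
)

```text
time: 30.65
tool_pos: [0.5637, 0.1312, 0.2348]
tool_rot: [-0.45, 0.448, -0.546, 0.547]
contact_force: [0.1, -0.1, -0.6]
gripper_width: 1.001
```

```bash
python3 - <<'E'
from h import *
print(manip.state()["tool_pos"],manip.state()["contact_force"])
s=manip.grab_frame("side"); w=manip.grab_frame("wrist")
b=cv2.resize(s[140:270,190:300],(440,520),interpolation=cv2.INTER_CUBIC)
a=cv2.resize(w[80:340,190:370],(360,520)); cv2.imwrite("pics/c5.png",np.hstack([a,b]))
print("exp side: top, bottom-of-collar",proj("side",[[.5632,.1311,.13],[.5632,.1311,.054]]).round(1)-[190,140])
print("exp wrist",proj("wrist",[[.5632,.1311,.13],[.5632,.1311,.054]]).round(1)-[190,80])
E
```

```text
[0.56373684 0.13115207 0.23481693] [ 0.12724134 -0.09593581 -0.5684319 ]
exp side: top, bottom-of-collar [[47.8 43.1]
 [50.6 74.7]]
exp wrist [[ 91.2 135.6]
 [ 90.8 114.2]]
```

View pics/c5.png

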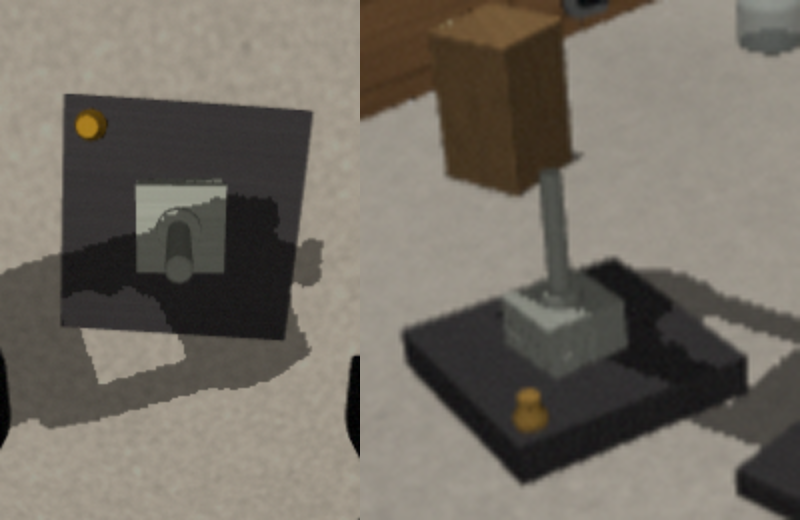

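The stem stands upright with its collar on the flush stack. Its top is within 2 px of the prediction in both views: wrist crop (90,135) against (91,136), side crop (48,43) against (48,43). The gripper is clear, so I'm handing in.

```bash
python3 -c "
from plant import manip
print(manip.job_done())"
```

```text
the job is handed in; nothing more can be done
None
```

The stem is fitted and released, and I handed the job in at about 31 s of the 72 s allowed.

- **Plates:** I squeezed the three plates flush with the gripper, one side pair after the other. A close view showed them flush with the holes lined up.
- **Stem:** I took the collared rod from the −y end of the rack and lowered it through all three plates until it touched the socket face.
- **Socket search:** Dragging the stem along the face stuck, with up to about 11 N on it. I switched to lifting, stepping 2–2.5 mm around a 4 mm circle, and pressing lightly. It went in about 4 mm to the +y side of my estimate of the foot's centre.
- **Seating:** The collar came to rest with the gripper at z = 0.1089 m, against 0.109 m expected for home. The force was about 4 N.

**Last checks:** After letting go, the wrist and side pictures show the stem upright, its top within 2 px of where it should be. The collar sits on the flush stack, the brass finial is still standing, and the gripper is clear.

**Not fully settled:**
- The two wrist views of the foot's centre differed by about 1.5 mm, within the calibration tolerance.
- The first three hop probes pressed with almost no force, so those places were not firmly ruled out.
- I did not photograph the rack again after taking the stem out. The gripper never came near the other two rods.

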